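# Run-in reading on a freely turning meter turntable

## Robot

A 7-joint arm with a two-finger parallel gripper is mounted at the origin on the work surface. World frame = base frame: x ahead of the robot, y to its left, z up, the work surface at z = 0. Lengths are in m, angles in rad, forces in N, time in s.
With the tool pointing down it reaches from about 0.425 to 0.825 m from the base axis. Payload 3.6 kg.
Tool frame: the origin (TCP) lies between the finger pads, 19 mm behind the fingertips; this is the grasp point; z points along the fingers, y is the line along which they close (so a half turn about z gives the same grasp; the last joint's range is limited). The gripper opens to 85 mm and grips with 20 to 120 N. Pads are 22 mm wide; open, the fingers measure 114 mm over their backs; the gripper's body (76 mm by 85 mm) begins 54 mm behind the grasp point. The pads swing forward as they close: fully open they stand 13 mm farther back than shut.
Start: joints at [1.089, 0.615, -0.013, 1.423, 0.008, 1.103, -0.04], TCP at [0.286, -0.584, 0.25] pointing down, gripper open.
Joint ranges: [-3.12, 3.12], [-0.3, 2.06], [-1.34, 1.32], [0.26, 2.42], [-1.36, 4.5], [0.01, 1.98], [-2.84, 2.84]. Speed limits (rad/s): [2.79, 2.79, 3.14, 3.14, 3.14, 3.14, 3.14].

## Interface

Orientations are given as a unit quaternion [x, y, z, w].
In Python, from plant import ctrl, viewer, job gives the robot as it stands. The module is installed in compiled form; this text tells all that it offers.
- The arm moves only by the shell command python3 -m pendant 'ROWS'. ROWS is JSON, a list of rows, each an object with "delta_pos": the shift along the tool's x, y, z in mm, a list of three; "dr": the turn, a rotation vector about the tool's x, y, z in degrees, a list of three; "jaw": the closure, from -1 (fully open) to 1 (shut). In form: [{"delta_pos": [tx, ty, tz], "dr": [rx, ry, rz], "jaw": jaw}, ...]. A call has 1 to 10 rows; each row shifts and turns the commanded pose from where the row before left it, along the tool's axes as they then stand; what a row does not reach is not made up. A row lasts 1/10 s, in which the tool goes at most 50 mm and 8.59 degrees, less where a joint would pass 70% of its speed; a pose out of reach is approached as far as the arm can. A call is refused whole if a number of a shift passes 50 or a number of a turn 8.59, either way. A call with a gripper value outside its range is refused whole. The fingers move at their own pace and stop on an object; the grip force is fixed at half the most. Time passes only in rows, so rows that do not move let the fingers close. It gives the time, the measured TCP pose, the force, the opening and the grip force at its end, in the units of the state.
- ctrl.get_obs(): the state, without advancing time (a new reading comes with each control period).
- viewer.grab_frame(name): name is "scene" or "top" or "wrist"; returns the picture (480x640x3 uint8, red, green, blue); there is no depth.
- viewer.camera_info(name): a dict with "fx", "fy", "cx", "cy" (pixels), "R" (3x3) and "t" (3): a world point X has camera coordinates R X + t. Camera axes: x right, y down, z forward; pixel columns grow to the right and rows downward; lengths in m; the calibration is good to about 2 mm. The wrist camera is an equidistant fisheye: a pixel r from the principal point sees the ray r / f radians off the axis. A picture is of the moment at which its call begins: read the wrist's pose just before it. camera_info takes no time and is no camera call; for the wrist camera it gives the pose at the moment of the call.
- job.job_done(): hands the job in; it is judged then, once.
The state is a dict: "time_s": time; "joints": joint angles; "dq": joint speeds; "tau": joint torques, N m; "eef_pos": TCP position; "orientation": TCP orientation; "wrist_force": force on the tool from outside, world axes, zero at the start; "wrist_torque": the same for the moment, N m; "finger_gap": opening from 0.0 (shut) to 1.0 (fully open); "grip_force": force on a finger pad.
Only numpy, scipy, OpenCV 4.12 (cv2) and the standard library are available. Lean on these libraries where they do the work, as an engineer would, in place of code of your own. Each camera call takes 0.05 s, during which the arm holds its last target. There are 200 camera calls.

## Task

Smoothly push the turntable round by its upright handle, in either direction, so that it turns on its own at about one turn in five seconds. Then, for at least five seconds while it coasts, keep the closed fingertips hovering about 3 cm above the middle of the handle's top, following it without touching so that the reader in the fingers picks up the logger in the handle. Then stop the turntable gently, leave it at rest with the tool clear, and do not disturb the parts and tools lying around it.

Things in the scene. Friction and masses are not known exactly. Their poses are not given: they have to be found in the camera images.
- turntable: Fixed foot of the run-in turntable: grey plate 200 x 200 x 12 mm with a dark bearing housing; origin on the bench under its middle, on the vertical turning axis. It carries a round aluminium disc, 250 mm across, top face 55 mm above the bench, turning together with all that is bolted on it: the meter body and one handle. Pushing or stopping it with over 25 N harms the bearing.
- rotor (a joint): Angle of the disc about the upward axis (rad), positive anticlockwise seen from above, no stops. At 0 the handle is on the foot's own +x side. Nominal inertia 0.047 kg m2 (turning mass 7.8 kg), real 0.7 to 1.3 times that; drag nominally 0.0019 N m per rad/s plus 0.0012 N m dry friction: after a push to one turn in 5 s it coasts some 25 s. Over 2.5 rad/s harms the bearing.
- meter_top (a point): Middle of the top of the steel meter body clamped on the middle of the disc, on the turning axis: two round flanges 90 mm across with a neck between; this top is 121 mm above the bench, bolt heads reach 127 mm. Clearance between meter and handle is 35 mm.
- handle_top (a point): Middle of the flat top of the upright handle: a plain black plastic cylinder, 40 mm in diameter and 60 mm tall, standing on the disc near its edge, its axis 100 mm from the turning axis; its top is 115 mm above the bench. The logger sits under this top.
- gasket: Bystander: flat rubber ring 84 mm across, 6 mm thick, lying on the bench near the turntable; origin under its centre.
- flange: Bystander: steel ring 92 mm across, 18 mm thick, lying beyond the turntable; origin under its centre.
- wrench: Bystander: steel wrench 170 mm long lying beside the turntable; origin under its middle.
- tray: Bystander: blue open tray 170 x 120 x 50 mm; origin under its centre.
- driver: Bystander: screwdriver lying on the bench; origin under its middle.
- head: Bystander: white transmitter housing, a lying drum about 95 mm long and 70 mm across; origin under its centre.
- jar: Bystander: small jar 56 mm across, 70 mm tall; origin under its centre.

How it is judged:
By the outcome, as a careful person would: the job done as asked, in the order asked, and still so for the second after the job is handed in, with the robot touching nothing.
It also fails if it takes over 58 s, if anything falls off the work surface, if the arm or the gripper's body presses on something with over 40 N, if the wrist force passes 120 N, or if a joint passes its speed limit or range.

## Working session

There is one attempt and no reset: what is moved stays moved. The work goes in short steps, Python scripts to look and compute and a shell command to move; the robot and the scene stay as the last step left them, time stands still between calls to the robot, and variables do not carry over. Pictures are saved under pics/ and viewed, at most 10 in all, crops included, and the job is handed in when it is done.

```bash
mkdir -p pics; cat > h.py <<'E'
from plant import ctrl, viewer, job
import numpy as np, cv2
def grab(n,f):
    im=viewer.grab_frame(n); cv2.imwrite('pics/'+f,im[:,:,::-1]); return im
def ray(n,u,v,ci=None):
    c=ci or viewer.camera_info(n); R=np.array(c['R']);t=np.array(c['t'])
    d=np.array([(u-c['cx'])/c['fx'],(v-c['cy'])/c['fy'],1.])
    return -R.T@t, R.T@d
def onz(n,u,v,z):
    o,d=ray(n,u,v); return o+d*(z-o[2])/d[2]
def proj(n,X):
    c=viewer.camera_info(n); p=np.array(c['R'])@np.array(X)+np.array(c['t'])
    return c['cx']+c['fx']*p[0]/p[2], c['cy']+c['fy']*p[1]/p[2]
E
python3 - <<'E'
from h import *
grab('top','top0.png');grab('scene','scene0.png')
o=ctrl.get_obs();print({k:np.round(v,3) for k,v in o.items()})
for n in('top','scene'):
    o_,d=ray(n,320,240);print(n,o_,d,viewer.camera_info(n)['fx'])
E
```

```text
{'time_s': np.float64(0.1), 'joints': array([ 1.089,  0.616, -0.013,  1.425,  0.008,  1.103, -0.04 ]), 'dq': array([-0.001, -0.002, -0.001, -0.004, -0.001,  0.001, -0.   ]), 'tau': array([ 1.0000e-03, -4.7038e+01,  2.6000e-01, -1.7157e+01,  1.0000e-02,
        6.0000e-03,  0.0000e+00]), 'eef_pos': array([ 0.286, -0.583,  0.249]), 'orientation': array([ 0.974,  0.226, -0.   , -0.001]), 'wrist_force': array([-0.81 , -0.476, -0.082]), 'wrist_torque': array([ 0.006,  0.025, -0.053]), 'grip_force': np.float64(0.0), 'finger_gap': np.float64(0.997)}
top [ 0.37990557 -0.02477749  1.23032334] [ 0.14550795  0.00564526 -0.98942421] 462.72012692203674
scene [ 1.05779057 -0.59088079  1.0707918 ] [-0.42405156  0.47494457 -0.7712303 ] 455.849991273151
```

View pics/top0.png

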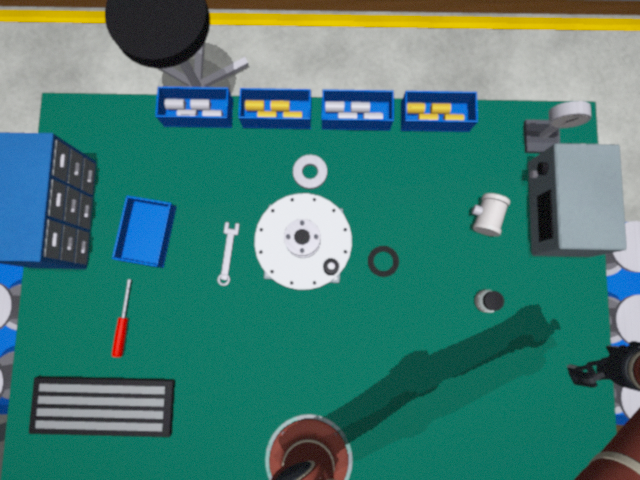

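View pics/scene0.png

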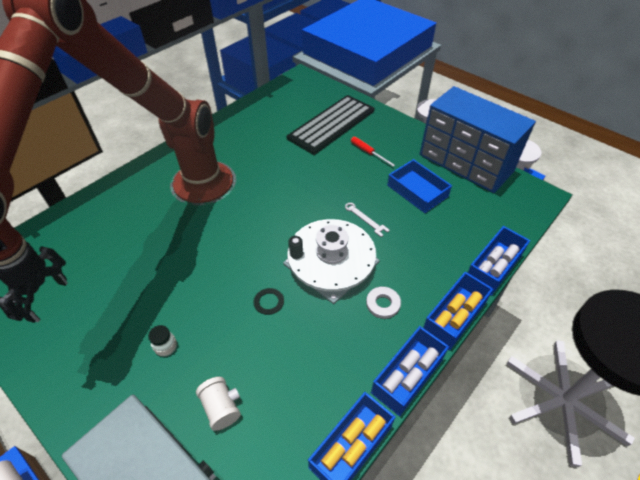

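The top picture shows the disc at about (303,241), the handle near (331,267), the gasket at (383,261) and the wrench at (228,253). In the scene picture the handle top is at about (295,242) and the meter at (332,236). I'll enlarge both.

```bash
python3 - <<'E'
import cv2,numpy as np
a=cv2.imread('pics/top0.png')[180:305,240:410];b=cv2.imread('pics/scene0.png')[205:305,270:406]
a=cv2.resize(a,(680,500),interpolation=3)[:,:400+280];b=cv2.resize(b,(680,500),interpolation=3)
cv2.imwrite('pics/ca.png',a);cv2.imwrite('pics/cb.png',b)
E
```

```text
(no output)
```

View pics/ca.png

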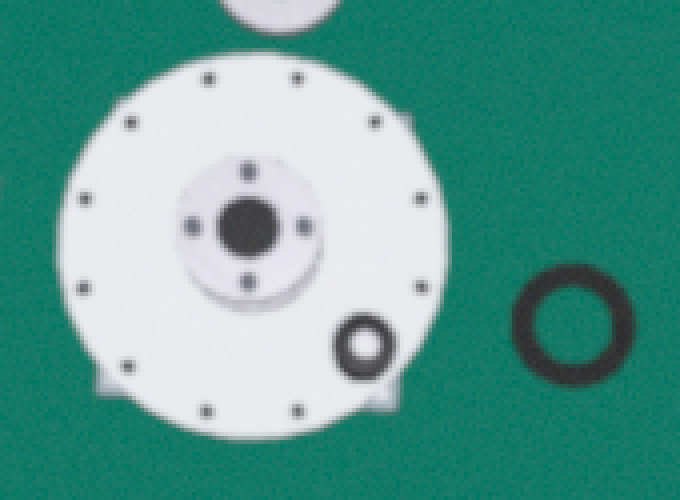

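View pics/cb.png

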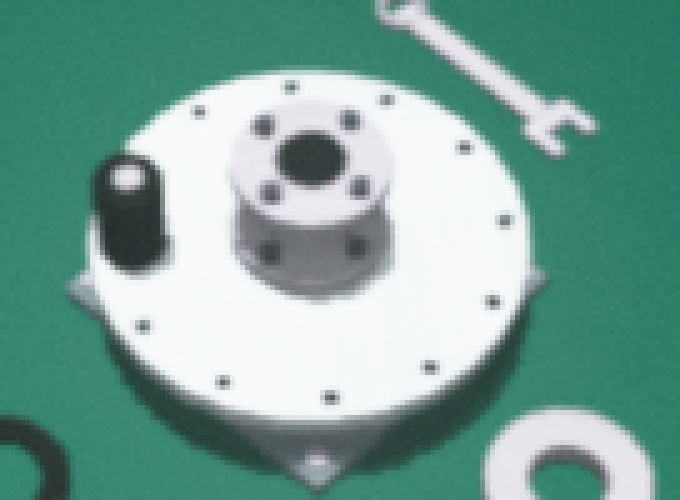

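```bash
python3 - <<'E'
from h import *
def tri(p,q):
    o1,d1=ray('top',*p);o2,d2=ray('scene',*q)
    A=np.c_[d1,-d2];s=np.linalg.lstsq(A,o2-o1,rcond=None)[0]
    a,b=o1+s[0]*d1,o2+s[1]*d2;return (a+b)/2,np.linalg.norm(a-b)
c=-.5+.125
M=(240+248/4+c,180+227/4+c);H=(240+366/4+c,180+343/4+c);D=(240+253/4+c,180+246/4+c)
Ms=(270+311/5-.4,205+158/5-.4);Hs=(270+127/5-.4,205+177/5-.4)
print('meter',tri(M,Ms),onz('top',*M,.121),onz('scene',*Ms,.121))
print('handle',tri(H,Hs),onz('top',*H,.115),onz('scene',*Hs,.115))
print('disc',onz('top',*D,.055))
for n,p,z in(('gasket',(383,261),.006),('flange',(310,171),.018),('wr1',(231,226),.005),('wr2',(223,281),.005),('jar',(489,300),.07),('tray',(174,205),.05)):print(n,onz('top',*p,z))
E
```

```text
meter (array([0.55082029, 0.02595419, 0.12060674]), np.float64(0.0009750359095218504)) [0.55108802 0.0263025  0.121     ] [0.55074712 0.02529296 0.121     ]
handle (array([ 0.48199261, -0.04698381,  0.11548682]), np.float64(0.0012634747495787403)) [ 0.48244768 -0.04651212  0.115     ] [ 0.48130821 -0.04720461  0.115     ]
disc [0.54899924 0.02582595 0.055     ]
gasket [ 0.50680071 -0.18609945  0.006     ]
flange [0.74616515 0.01283825 0.018     ]
wr1 [0.59364092 0.22250095 0.005     ]
wr2 [0.44545669 0.2370217  0.005     ]
jar [ 0.40798776 -0.44057833  0.07      ]
tray [0.63863526 0.3650696  0.05      ]
```

The axis is at about (0.550, 0.026). The handle stands at radius 0.100 and angle -133°, with its top at 0.115. I'll push anticlockwise with the shut fingers' +y side, and first move to a point behind the handle, still high up.

```bash
python3 -m pendant '[{"delta_pos":[10,-11,0],"dr":[0,0,0],"jaw":1},{"delta_pos":[20,-22,0],"dr":[0,0,0],"jaw":1},{"delta_pos":[25,-28,0],"dr":[0,0,0],"jaw":1},{"delta_pos":[25,-28,0],"dr":[0,0,0],"jaw":1},{"delta_pos":[25,-28,0],"dr":[0,0,0],"jaw":1},{"delta_pos":[25,-28,0],"dr":[0,0,0],"jaw":1},{"delta_pos":[25,-28,0],"dr":[0,0,0],"jaw":1},{"delta_pos":[25,-28,0],"dr":[0,0,0],"jaw":1},{"delta_pos":[25,-28,0],"dr":[0,0,0],"jaw":1},{"delta_pos":[25,-28,0],"dr":[0,0,0],"jaw":1}]'
python3 -m pendant '[{"delta_pos":[25,-28,0],"dr":[0,0,0],"jaw":1},{"delta_pos":[25,-28,0],"dr":[0,0,0],"jaw":1},{"delta_pos":[25,-28,0],"dr":[0,0,0],"jaw":1},{"delta_pos":[25,-28,0],"dr":[0,0,0],"jaw":1},{"delta_pos":[25,-28,0],"dr":[0,0,0],"jaw":1},{"delta_pos":[25,-28,0],"dr":[0,0,0],"jaw":1},{"delta_pos":[16,-18,0],"dr":[0,0,0],"jaw":1},{"delta_pos":[10,-11,0],"dr":[0,0,0],"jaw":1},{"delta_pos":[0,0,0],"dr":[0,0,0],"jaw":1},{"delta_pos":[0,0,0],"dr":[0,0,0],"jaw":1}]'
python3 - <<'E'
from h import *
o=ctrl.get_obs();print({k:np.round(o[k],4) for k in('time_s','joints','eef_pos','orientation','finger_gap','wrist_force')})
c=viewer.camera_info('wrist');print(c)
grab('wrist','w1.png')
E
```

```text
time_s: 1.1
eef_pos: [0.3795, -0.25, 0.2498]
orientation: [0.974, 0.226, -0.0, -0.0]
wrist_force: [1.2, -0.5, -0.0]
finger_gap: -0.005
grip_force: 0.0
time_s: 2.1
eef_pos: [0.4504, 0.0021, 0.2497]
orientation: [0.974, 0.226, -0.001, 0.0]
wrist_force: [0.4, -0.3, -0.4]
finger_gap: -0.001
grip_force: 0.0
{'time_s': np.float64(2.1), 'joints': array([ 0.0741,  0.3145, -0.1678,  1.967 ,  0.0686,  0.8664, -1.2452]), 'eef_pos': array([0.4504, 0.0021, 0.2497]), 'orientation': array([ 9.741e-01,  2.259e-01, -6.000e-04,  2.000e-04]), 'finger_gap': np.float64(-0.001), 'wrist_force': array([ 0.4198, -0.2987, -0.4234])}
{'fx': 371.64829954431775, 'fy': 371.64829954431775, 'cx': 321.20672193212556, 'cy': 239.7250447646282, 'R': array([[ 4.41322831e-01, -8.97348349e-01, -3.15651520e-04],
       [-8.49065507e-01, -4.17690735e-01,  3.23453573e-01],
       [-2.90382374e-01, -1.42479438e-01, -9.46243989e-01]]), 't': array([-0.19757402,  0.34290782,  0.5126985 ])}
```

View pics/w1.png

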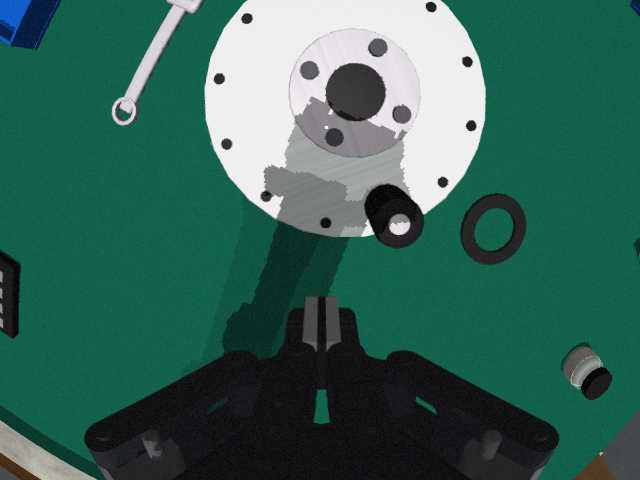

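The wrist view shows the handle top with its bright spot at (399,227), the meter top at (355,93), the shut tips at about (321,297), wider finger blocks from row 310 (columns 288–356), and the link knuckles from row 350. I'll check the positions and the finger shape.

```bash
cat >> h.py <<'E'
def wray(u,v,c=None):
    c=c or viewer.camera_info('wrist');R=np.array(c['R']);t=np.array(c['t'])
    a=np.array([(u-c['cx'])/c['fx'],(v-c['cy'])/c['fy']]);r=np.linalg.norm(a)
    d=np.r_[a/r*np.sin(r),np.cos(r)]; return -R.T@t,R.T@d
def wonz(u,v,z,c=None):
    o,d=wray(u,v,c);return o+d*(z-o[2])/d[2]
def wproj(X,c=None):
    c=c or viewer.camera_info('wrist');p=np.array(c['R'])@np.array(X)+np.array(c['t'])
    r=np.hypot(p[0],p[1]);th=np.arctan2(r,p[2]);return np.array([c['cx']+c['fx']*th*p[0]/r,c['cy']+c['fy']*th*p[1]/r])
E
python3 - <<'E'
from h import *
from scipy.spatial.transform import Rotation as Ro
print('H',wonz(399.5,227,.115),'M',wonz(355,93,.121))
o=ctrl.get_obs();Q=Ro.from_quat(o['orientation']).as_matrix();p=o['eef_pos']
c=viewer.camera_info('wrist');C=-np.array(c['R']).T@c['t'];print('cam in tool mm',Q.T@(C-p)*1e3)
for z in(19,10,0,-10,-20,-30,-40,-55):
  print(z,[np.round(wproj(p+Q@np.array([x,y,z])*1e-3)).tolist() for x,y in((11,0),(11,15),(0,15),(11,30),(11,45))])
print('hover pic handle',[wproj(p+Q@np.array([x,y,z])*1e-3).round().tolist() for x,y,z in((0,0,49),(20,0,49),(-20,0,49),(0,20,49))])
E
```

```text
H [ 0.48204845 -0.04830223  0.115     ] M [0.55225512 0.02548497 0.121     ]
cam in tool mm [  85.07528616    0.74081121 -124.52110789]
19 [[319.0, 295.0], [354.0, 295.0], [353.0, 316.0], [388.0, 294.0], [421.0, 294.0]]
10 [[319.0, 305.0], [356.0, 305.0], [355.0, 327.0], [391.0, 304.0], [426.0, 303.0]]
0 [[319.0, 317.0], [358.0, 317.0], [357.0, 340.0], [396.0, 316.0], [432.0, 315.0]]
-10 [[319.0, 331.0], [360.0, 331.0], [359.0, 355.0], [400.0, 330.0], [439.0, 328.0]]
-20 [[319.0, 347.0], [363.0, 347.0], [361.0, 371.0], [406.0, 345.0], [446.0, 343.0]]
-30 [[319.0, 365.0], [366.0, 364.0], [364.0, 390.0], [412.0, 363.0], [455.0, 360.0]]
-40 [[318.0, 385.0], [369.0, 384.0], [367.0, 410.0], [418.0, 382.0], [464.0, 378.0]]
-55 [[318.0, 421.0], [375.0, 420.0], [371.0, 446.0], [429.0, 417.0], [480.0, 411.0]]
hover pic handle [[320.0, 287.0], [320.0, 251.0], [320.0, 320.0], [358.0, 287.0]]
```

The tip offset is confirmed at 19 mm. The finger blocks are about ±15 mm wide up to 40 mm above the tips, so I'll keep the tips at z≈0.087. Next is a planner that prints rows, plus a handle-angle measurer.

```bash
cat >> h.py <<'E'
import json,sys
AX=np.array([.5508,.0257]);RH=.1003
def hpos(th,r=RH): return AX+r*np.array([np.cos(th),np.sin(th)])
def sync():
    o=ctrl.get_obs();q=o['orientation'];return [*o['eef_pos'],2*np.arctan2(q[1],q[0])]
def rows(targets,cmd):
    """targets (x,y,z,yaw); prints rows, saves the end command"""
    x,y,z,w=cmd;out=[]
    for X,Y,Z,W in targets:
        c,s=np.cos(w),np.sin(w);dx,dy=X-x,Y-y
        a=np.round([1e3*(c*dx+s*dy),1e3*(s*dx-c*dy),-1e3*(Z-z)],1)
        r=round(-np.degrees((W-w+np.pi)%(2*np.pi)-np.pi),1)
        x+=(c*a[0]+s*a[1])/1e3;y+=(s*a[0]-c*a[1])/1e3;z-=a[2]/1e3;w-=np.radians(r)
        out.append('{"delta_pos":[%g,%g,%g],"dr":[0,0,%g],"jaw":1}'%(*(a+0.),r+0.))
    for i in range(0,len(out),10): print('['+','.join(out[i:i+10])+']')
    json.dump([x,y,z,w],open('cmd.json','w'))
def cmd(): return json.load(open('cmd.json'))
g=np.array([(i,j) for i in range(-19,20,2) for j in range(-19,20,2) if i*i+j*j<=361])*1e-3
gr=np.hypot(*g.T);
def score(im,th,c,vmax=291):
    P=np.c_[hpos(th)+g,np.full(len(g),.115)]
    uv=np.array([wproj(p,c) for p in P]).round().astype(int)
    ok=(uv[:,1]<vmax)&(uv[:,1]>=0)&(uv[:,0]>=0)&(uv[:,0]<640)
    if ok.sum()<60: return -1e3
    v=im[uv[ok,1],uv[ok,0]].astype(float).max(1);rr=gr[ok]
    if (rr<.008).sum()<8: return -1e3
    return min(v[rr<.008].mean(),150)-v[(rr>.011)].mean()
def theta(th0=None,span=np.pi,f=None):
    o=ctrl.get_obs();c=viewer.camera_info('wrist');im=viewer.grab_frame('wrist')
    if f: cv2.imwrite('pics/'+f,im[:,:,::-1])
    return o,*best(im,c,th0,span)
def best(im,c,th0=None,span=np.pi):
    T=np.arange((th0 or 0)-span,(th0 or 0)+span,np.radians(3))
    t=T[np.argmax([score(im,x,c) for x in T])]
    T=t+np.radians(np.arange(-4,4.1,.5));S=np.array([score(im,x,c) for x in T])
    w=np.clip(S-S.max()+12,0,None);return (T*w).sum()/w.sum(),S.max()
E
python3 - <<'E'
from h import *
im=cv2.imread('pics/w1.png')[:,:,::-1];c=viewer.camera_info('wrist')
t,s=best(im,c);print(np.degrees(t),s)
d=np.radians
z=.106;tg=[]
c0=sync()
ph=d(-165);p=hpos(ph)
for k in range(1,7): 
    q=np.array(c0[:2])+(p-c0[:2])*k/6; tg.append((*q,c0[2]+(z-c0[2])*k/6,d(25)))
for dp in (2,3,3,1.5): ph+=d(dp);tg.append((*hpos(ph),z,ph+d(190)))
N=28
for k in range(N):
    ph+=.1*(.12+1.2*(1-np.cos(np.pi*(k+1)/N))/2); tg.append((*hpos(ph),z,ph+d(190)))
for w,zz in((1.32,0),(1.32,0),(1.1,.004),(.95,.018),(.95,.036),(.95,.052),(1.1,.058),(1.25,.058)):
    ph+=.1*w; tg.append((*hpos(ph),z+zz,tg[-1][3]+min(.1*w,.1) if zz<.03 else tg[-1][3]))
rows(tg,c0);print(np.degrees(ph))
E
```

```text
-132.8661265005639 117.61702127659575
[{"delta_pos":[0.4,0.5,24],"dr":[0,0,1],"jaw":1},{"delta_pos":[0.4,0.5,23.9],"dr":[0,0,0],"jaw":1},{"delta_pos":[0.4,0.6,24],"dr":[0,0,0],"jaw":1},{"delta_pos":[0.5,0.5,24],"dr":[0,0,0],"jaw":1},{"delta_pos":[0.4,0.5,23.9],"dr":[0,0,0],"jaw":1},{"delta_pos":[0.4,0.5,24],"dr":[0,0,0],"jaw":1},{"delta_pos":[-0.6,3.5,0],"dr":[0,0,-2],"jaw":1},{"delta_pos":[-0.7,5.2,0],"dr":[0,0,-3],"jaw":1},{"delta_pos":[-0.8,5.2,0],"dr":[0,0,-3],"jaw":1},{"delta_pos":[-0.4,2.6,0],"dr":[0,0,-1.5],"jaw":1}]
[{"delta_pos":[-0.2,1.2,0],"dr":[0,0,-0.7],"jaw":1},{"delta_pos":[-0.3,1.3,0],"dr":[0,0,-0.8],"jaw":1},{"delta_pos":[-0.2,1.5,0],"dr":[0,0,-0.8],"jaw":1},{"delta_pos":[-0.3,1.8,0],"dr":[0,0,-1.1],"jaw":1},{"delta_pos":[-0.4,2.1,0],"dr":[0,0,-1.2],"jaw":1},{"delta_pos":[-0.4,2.5,0],"dr":[0,0,-1.4],"jaw":1},{"delta_pos":[-0.4,2.9,0],"dr":[0,0,-1.7],"jaw":1},{"delta_pos":[-0.6,3.5,0],"dr":[0,0,-2],"jaw":1},{"delta_pos":[-0.6,3.9,0],"dr":[0,0,-2.3],"jaw":1},{"delta_pos":[-0.7,4.6,0],"dr":[0,0,-2.6],"jaw":1}]
[{"delta_pos":[-0.8,5.2,0],"dr":[0,0,-3],"jaw":1},{"delta_po
[... 586 characters left out ...]
0,0,-7],"jaw":1},{"delta_pos":[-1.4,12.5,0],"dr":[0,0,-7.3],"jaw":1},{"delta_pos":[-1.4,12.9,0],"dr":[0,0,-7.3],"jaw":1},{"delta_pos":[-1.5,13,0],"dr":[0,0,-7.5],"jaw":1},{"delta_pos":[-1.4,13.1,0],"dr":[0,0,-7.6],"jaw":1},{"delta_pos":[-1.4,13.1,0],"dr":[0,0,-7.5],"jaw":1},{"delta_pos":[-1.5,13.2,0],"dr":[0,0,-5.7],"jaw":1},{"delta_pos":[-0.9,13.2,0],"dr":[0,0,-5.8],"jaw":1}]
[{"delta_pos":[-0.7,11,-4],"dr":[0,0,-5.7],"jaw":1},{"delta_pos":[-0.5,9.5,-14],"dr":[0,0,-5.5],"jaw":1},{"delta_pos":[-0.5,9.5,-18],"dr":[0,0,0],"jaw":1},{"delta_pos":[0.4,9.5,-16],"dr":[0,0,0],"jaw":1},{"delta_pos":[1.6,10.9,-6],"dr":[0,0,0],"jaw":1},{"delta_pos":[3.2,12.1,0],"dr":[0,0,0],"jaw":1}]
14.668465153854488
```

```bash
python3 -m pendant '[{"delta_pos":[0.4,0.5,24],"dr":[0,0,1],"jaw":1},{"delta_pos":[0.4,0.5,23.9],"dr":[0,0,0],"jaw":1},{"delta_pos":[0.4,0.6,24],"dr":[0,0,0],"jaw":1},{"delta_pos":[0.5,0.5,24],"dr":[0,0,0],"jaw":1},{"delta_pos":[0.4,0.5,23.9],"dr":[0,0,0],"jaw":1},{"delta_pos":[0.4,0.5,24],"dr":[0,0,0],"jaw":1},{"delta_pos":[-0.6,3.5,0],"dr":[0,0,-2],"jaw":1},{"delta_pos":[-0.7,5.2,0],"dr":[0,0,-3],"jaw":1},{"delta_pos":[-0.8,5.2,0],"dr":[0,0,-3],"jaw":1},{"delta_pos":[-0.4,2.6,0],"dr":[0,0,-1.5],"jaw":1}]'
python3 - <<'E'
from h import *
s=sync();print(s,hpos(np.radians(-155.5)))
o,t,q=theta(f='w2.png');print(np.degrees(t),q)
E
```

```text
time_s: 3.15
eef_pos: [0.46, -0.0168, 0.1062]
orientation: [0.955, 0.297, -0.0, 0.0]
wrist_force: [-0.6, 0.2, -0.9]
finger_gap: 0.001
grip_force: 0.0
[np.float64(0.4600172588480987), np.float64(-0.016814655587551918), np.float64(0.1061745483153464), np.float64(0.6020582300075626)] [ 0.45953088 -0.01589373]
-90.00541014167023 11.35390990225244
```

View pics/w2.png

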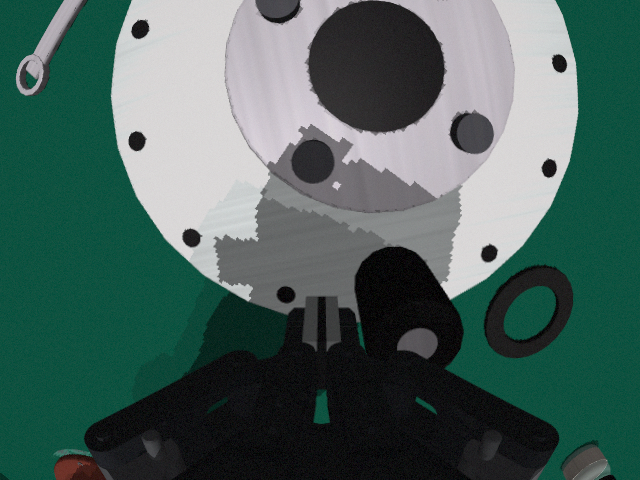

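The finger stands just behind the handle, whose spot is at (417,345), and the knuckle passes close over its top. I'll raise 5 mm for margin and push.

```bash
python3 -m pendant '[{"delta_pos":[-0.2,0.2,-5],"dr":[0,0,-0.7],"jaw":1},{"delta_pos":[-0.3,1.3,0],"dr":[0,0,-0.8],"jaw":1},{"delta_pos":[-0.2,1.5,0],"dr":[0,0,-0.8],"jaw":1},{"delta_pos":[-0.3,1.8,0],"dr":[0,0,-1.1],"jaw":1},{"delta_pos":[-0.4,2.1,0],"dr":[0,0,-1.2],"jaw":1},{"delta_pos":[-0.4,2.5,0],"dr":[0,0,-1.4],"jaw":1},{"delta_pos":[-0.4,2.9,0],"dr":[0,0,-1.7],"jaw":1},{"delta_pos":[-0.6,3.5,0],"dr":[0,0,-2],"jaw":1},{"delta_pos":[-0.6,3.9,0],"dr":[0,0,-2.3],"jaw":1},{"delta_pos":[-0.7,4.6,0],"dr":[0,0,-2.6],"jaw":1}]'
python3 -m pendant '[{"delta_pos":[-0.8,5.2,0],"dr":[0,0,-3],"jaw":1},{"delta_pos":[-0.8,5.8,0],"dr":[0,0,-3.4],"jaw":1},{"delta_pos":[-1,6.5,0],"dr":[0,0,-3.7],"jaw":1},{"delta_pos":[-0.9,7.1,0],"dr":[0,0,-4.1],"jaw":1},{"delta_pos":[-1.1,7.8,0],"dr":[0,0,-4.5],"jaw":1},{"delta_pos":[-1.1,8.5,0],"dr":[0,0,-4.9],"jaw":1},{"delta_pos":[-1.2,9.1,0],"dr":[0,0,-5.3],"jaw":1},{"delta_pos":[-1.2,9.8,0],"dr":[0,0,-5.6],"jaw":1},{"delta_pos":[-1.3,10.3,0],"dr":[0,0,-6],"jaw":1},{"delta_pos":[-1.3,10.9,0],"dr":[0,0,-6.2],"jaw":1}]'
python3 - <<'E'
from h import *
s=sync();a=np.array(s[:2])-AX;print(s,np.hypot(*a),np.degrees(np.arctan2(a[1],a[0])),np.degrees(s[3]),ctrl.get_obs()['joints'])
E
```

```text
time_s: 4.2
eef_pos: [0.473, -0.0359, 0.1111]
orientation: [0.909, 0.418, -0.0, -0.0]
wrist_force: [-1.1, 0.2, -0.1]
finger_gap: -0.004
grip_force: 0.1
time_s: 5.2
eef_pos: [0.5437, -0.0733, 0.111]
orientation: [0.668, 0.744, -0.001, -0.0]
wrist_force: [-0.7, 0.7, 0.3]
finger_gap: -0.002
grip_force: 0.1
[np.float64(0.5436631645062889), np.float64(-0.07328866335614975), np.float64(0.11099013742755146), np.float64(1.6782771265329584)] 0.0992456039021449 -94.12374738771088 96.15819620368174 [ 0.41278943  0.68679665 -0.502389    1.85838994  0.48252267  0.72044133
 -0.25676682]
```

```bash
python3 -m pendant '[{"delta_pos":[-1.4,11.4,0],"dr":[0,0,-6.6],"jaw":1},{"delta_pos":[-1.3,11.9,0],"dr":[0,0,-6.8],"jaw":1},{"delta_pos":[-1.4,12.2,0],"dr":[0,0,-7],"jaw":1},{"delta_pos":[-1.4,12.5,0],"dr":[0,0,-7.3],"jaw":1},{"delta_pos":[-1.4,12.9,0],"dr":[0,0,-7.3],"jaw":1},{"delta_pos":[-1.5,13,0],"dr":[0,0,-7.5],"jaw":1},{"delta_pos":[-1.4,13.1,0],"dr":[0,0,-7.6],"jaw":1},{"delta_pos":[-1.4,13.1,0],"dr":[0,0,-7.5],"jaw":1},{"delta_pos":[-1.5,13.2,0],"dr":[0,0,-5.7],"jaw":1},{"delta_pos":[-0.9,13.2,0],"dr":[0,0,-5.8],"jaw":1}]'
python3 -m pendant '[{"delta_pos":[-0.7,11,-4],"dr":[0,0,-5.7],"jaw":1},{"delta_pos":[-0.5,9.5,-14],"dr":[0,0,-5.5],"jaw":1},{"delta_pos":[-0.5,9.5,-18],"dr":[0,0,0],"jaw":1},{"delta_pos":[0.4,9.5,-12],"dr":[0,0,0],"jaw":1},{"delta_pos":[1.6,10.9,-5],"dr":[0,0,0],"jaw":1},{"delta_pos":[3.2,12.1,0],"dr":[0,0,0],"jaw":1}]'
python3 - <<'E'
from h import *
s=sync();a=np.array(s[:2])-AX;print(s,np.hypot(*a),np.degrees(np.arctan2(a[1],a[0])),np.degrees(s[3]),ctrl.get_obs()['joints'])
L=[]
for k in range(2):
    o,t,q=theta(f='w3%d.png'%k);L.append((float(o['time_s']),t));print(o['time_s'],np.degrees(t),q)
json.dump(L,open('th.json','w'))
E
```

```text
time_s: 6.2
eef_pos: [0.6445, -0.0094, 0.1106]
orientation: [0.129, 0.992, -0.0, -0.0]
wrist_force: [-0.1, 0.1, -0.0]
finger_gap: 0.001
grip_force: 0.1
time_s: 6.8
eef_pos: [0.648, 0.0538, 0.1648]
orientation: [0.033, 0.999, -0.0, 0.001]
wrist_force: [-1.0, 0.2, -0.3]
finger_gap: 0.002
grip_force: 0.0
[np.float64(0.6480025919263908), np.float64(0.053761720751843926), np.float64(0.16475968360500767), np.float64(3.074708604342239)] 0.10117215055914805 16.103065628856363 176.16782626137 [ 0.34516454  0.851123   -0.88721967  1.50726446  0.70415861  1.12304765
  0.81721595]
6.8 43.63683060780396 122.6968085106383
6.85 47.473156190735 122.06382978723404
```

View pics/w30.png

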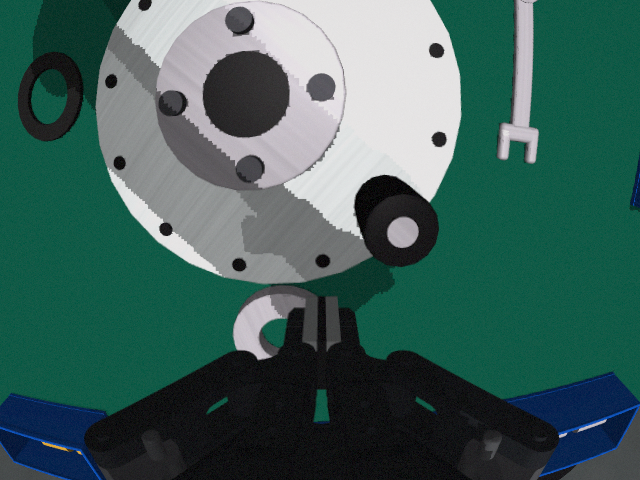

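The handle is free and turning, at 47.5° at t=6.85 (spot at (402,232)). Now catch up with it.

```bash
cat > follow.py <<'E'
from h import *
# python3 follow.py catch_rows n picture?
nc,n=int(sys.argv[1]),int(sys.argv[2]);snap=len(sys.argv)>3
L=json.load(open('th.json'));s0=sync()
if snap:
    if len(L)>2: 
        f=json.load(open('fit.json'));g0=np.polyval(f[:3],ctrl.get_obs()['time_s']-f[3])
    else: g0=L[-1][1]+1.3*(ctrl.get_obs()['time_s']-L[-1][0])
    o,t,q=theta(g0,.6,'f%d.png'%len(L));L.append((float(o['time_s']),t));json.dump(L,open('th.json','w'))
    e=np.array(s0[:2])-hpos(t);print('score',q,'th-pred deg',np.degrees(t-g0),'tool err mm',e*1e3,'z',s0[2])
    print('cmd-meas mm',(np.array(cmd()[:3])-s0[:3])*1e3,'j',np.round(ctrl.get_obs()['joints'],2))
A=np.array(L);t0=A[-1,0];T=A[:,0]-t0
if T[0]>-3.0: # weak prior on deceleration
    a=-.04; p=np.polyfit(T,A[:,1]-a*T**2,1);f=[a,p[0],p[1]]
    if T[0]>-.5: f=[a,1.31,np.mean(A[:,1]-1.31*T)]
else: f=list(np.polyfit(T,A[:,1],2))
json.dump([*f,t0],open('fit.json','w'))
now=ctrl.get_obs()['time_s'];print('t',now,'w',np.polyval(np.polyder(f),now-t0),'acc',2*f[0])
c=cmd() if snap else s0
a=np.array(c[:2])-AX;tn=np.polyval(f,now-t0);d=(np.arctan2(a[1],a[0])-tn+np.pi)%(2*np.pi)-np.pi;r0=np.hypot(*a)
tg=[]
for k in range(1,n+1):
    u=min(k/nc,1);u=u*u*(3-2*u)
    lead=.02*f[1]
    th=np.polyval(f,now-t0+.1*k)+lead+(d-lead)*(1-u);tg.append((*hpos(th,r0+(RH-r0)*u),c[2]+(.164-c[2])*u,c[3]))
rows(tg,c)
E
python3 follow.py 7 10
```

```text
t 6.9 w 1.306 acc -0.08
[{"delta_pos":[7.2,14.8,0],"dr":[0,0,0],"jaw":1},{"delta_pos":[13.1,17.3,0],"dr":[0,0,0],"jaw":1},{"delta_pos":[19,15.8,0],"dr":[0,0,0],"jaw":1},{"delta_pos":[23.3,11,0],"dr":[0,0,0],"jaw":1},{"delta_pos":[24.2,4.7,0],"dr":[0,0,0],"jaw":1},{"delta_pos":[21.3,-0.9,0],"dr":[0,0,0],"jaw":1},{"delta_pos":[15.6,-3.6,0],"dr":[0,0,0],"jaw":1},{"delta_pos":[11.6,-4.4,0],"dr":[0,0,0],"jaw":1},{"delta_pos":[11,-5.9,0],"dr":[0,0,0],"jaw":1},{"delta_pos":[10.1,-7.1,0],"dr":[0,0,0],"jaw":1}]
```

```bash
python3 -m pendant '[{"delta_pos":[7.2,14.8,0],"dr":[0,0,0],"jaw":1},{"delta_pos":[13.1,17.3,0],"dr":[0,0,0],"jaw":1},{"delta_pos":[19,15.8,0],"dr":[0,0,0],"jaw":1},{"delta_pos":[23.3,11,0],"dr":[0,0,0],"jaw":1},{"delta_pos":[24.2,4.7,0],"dr":[0,0,0],"jaw":1},{"delta_pos":[21.3,-0.9,0],"dr":[0,0,0],"jaw":1},{"delta_pos":[15.6,-3.6,0],"dr":[0,0,0],"jaw":1},{"delta_pos":[11.6,-4.4,0],"dr":[0,0,0],"jaw":1},{"delta_pos":[11,-5.9,0],"dr":[0,0,0],"jaw":1},{"delta_pos":[10.1,-7.1,0],"dr":[0,0,0],"jaw":1}]'
python3 follow.py 3 10 1
```

```text
time_s: 7.9
eef_pos: [0.493, 0.1055, 0.1638]
orientation: [0.033, 0.999, -0.0, -0.001]
wrist_force: [0.0, 0.5, 0.2]
finger_gap: 0.001
grip_force: 0.0
score 80.7306348281887 th-pred deg -2.8809509506974265 tool err mm [-3.51323295 -4.48748155] z 0.16382489465976485
cmd-meas mm [-0.0324422   2.13242957  0.2020474 ] j [ 0.34  0.67 -0.93  1.93  0.68  0.9   0.56]
t 7.95 w 1.2071807853921184 acc -0.08
[{"delta_pos":[9.7,-8.9,0],"dr":[0,0,0],"jaw":1},{"delta_pos":[8.9,-10.8,0],"dr":[0,0,0],"jaw":1},{"delta_pos":[6.9,-11,0],"dr":[0,0,0],"jaw":1},{"delta_pos":[5,-10.7,0],"dr":[0,0,0],"jaw":1},{"delta_pos":[3.7,-11.2,0],"dr":[0,0,0],"jaw":1},{"delta_pos":[2.3,-11.4,0],"dr":[0,0,0],"jaw":1},{"delta_pos":[1,-11.6,0],"dr":[0,0,0],"jaw":1},{"delta_pos":[-0.4,-11.5,0],"dr":[0,0,0],"jaw":1},{"delta_pos":[-1.7,-11.3,0],"dr":[0,0,0],"jaw":1},{"delta_pos":[-2.9,-10.9,0],"dr":[0,0,0],"jaw":1}]
```

```bash
python3 -m pendant '[{"delta_pos":[9.7,-8.9,0],"dr":[0,0,0],"jaw":1},{"delta_pos":[8.9,-10.8,0],"dr":[0,0,0],"jaw":1},{"delta_pos":[6.9,-11,0],"dr":[0,0,0],"jaw":1},{"delta_pos":[5,-10.7,0],"dr":[0,0,0],"jaw":1},{"delta_pos":[3.7,-11.2,0],"dr":[0,0,0],"jaw":1},{"delta_pos":[2.3,-11.4,0],"dr":[0,0,0],"jaw":1},{"delta_pos":[1,-11.6,0],"dr":[0,0,0],"jaw":1},{"delta_pos":[-0.4,-11.5,0],"dr":[0,0,0],"jaw":1},{"delta_pos":[-1.7,-11.3,0],"dr":[0,0,0],"jaw":1},{"delta_pos":[-2.9,-10.9,0],"dr":[0,0,0],"jaw":1}]'
python3 follow.py 3 10 1
```

```text
time_s: 8.95
eef_pos: [0.455, -0.0027, 0.1642]
orientation: [0.033, 0.999, 0.0, 0.0]
wrist_force: [0.0, 0.4, 0.2]
finger_gap: -0.001
grip_force: 0.0
score 66.99122807017544 th-pred deg 4.498870054340449 tool err mm [-0.24995247  2.02379247] z 0.16423761997562447
cmd-meas mm [-1.20847143  3.23144842 -0.21067792] j [ 0.6   0.61 -0.96  2.05  0.69  0.84  0.73]
t 9.0 w 1.1566070106016242 acc -0.08
[{"delta_pos":[-5.5,-13.6,0],"dr":[0,0,0],"jaw":1},{"delta_pos":[-9,-14.8,0],"dr":[0,0,0],"jaw":1},{"delta_pos":[-9.5,-11,0],"dr":[0,0,0],"jaw":1},{"delta_pos":[-8.4,-7.6,0],"dr":[0,0,0],"jaw":1},{"delta_pos":[-9.1,-6.6,0],"dr":[0,0,0],"jaw":1},{"delta_pos":[-9.7,-5.4,0],"dr":[0,0,0],"jaw":1},{"delta_pos":[-10.2,-4.3,0],"dr":[0,0,0],"jaw":1},{"delta_pos":[-10.5,-3.2,0],"dr":[0,0,0],"jaw":1},{"delta_pos":[-10.8,-1.9,0],"dr":[0,0,0],"jaw":1},{"delta_pos":[-10.8,-0.8,0],"dr":[0,0,0],"jaw":1}]
```

```bash
sed -i 's/^c=cmd() if snap else s0/c=sync();c[3]=s0[3];c[2]=s0[2]/' follow.py; python3 - <<'E'
from h import *
L=np.array(json.load(open('th.json')));print(np.c_[L[:,0],np.degrees(L[:,1])])
import cv2
a=[cv2.imread('pics/f%d.png'%k)[180:360,220:420] for k in(2,3)]
cv2.imwrite('pics/cc.png',cv2.resize(np.hstack(a),(800,360)))
E
python3 follow.py 3 10
```

```text
[[  6.8         43.63683061]
 [  6.85        47.47315619]
 [  7.9        122.80094428]
 [  8.95       197.64118984]]
t 9.0 w 1.1566070106016242 acc -0.08
[{"delta_pos":[-5.7,-11.9,0],"dr":[0,0,0],"jaw":1},{"delta_pos":[-8,-12.2,-0.1],"dr":[0,0,0],"jaw":1},{"delta_pos":[-8.6,-9.8,0],"dr":[0,0,0],"jaw":1},{"delta_pos":[-8.4,-7.5,0],"dr":[0,0,0],"jaw":1},{"delta_pos":[-9.2,-6.5,0],"dr":[0,0,0],"jaw":1},{"delta_pos":[-9.8,-5.3,0],"dr":[0,0,0],"jaw":1},{"delta_pos":[-10.2,-4.3,0],"dr":[0,0,0],"jaw":1},{"delta_pos":[-10.6,-3,0],"dr":[0,0,0],"jaw":1},{"delta_pos":[-10.7,-1.9,0],"dr":[0,0,0],"jaw":1},{"delta_pos":[-10.8,-0.7,0],"dr":[0,0,0],"jaw":1}]
```

View pics/cc.png

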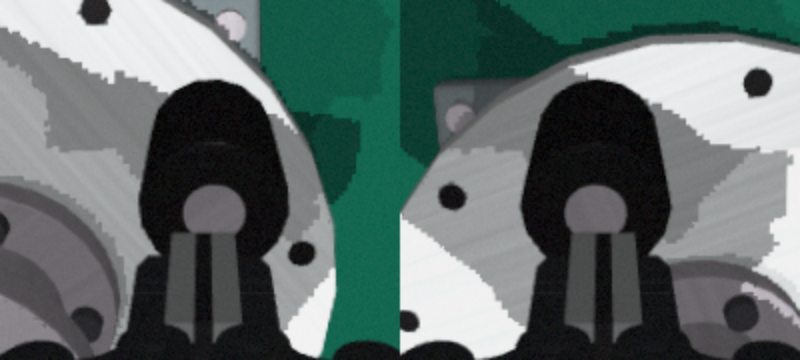

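Both crops show the tips centred over the handle's spot, so tracking is good. The deceleration looks smaller than my prior, so I'll refit.

```bash
sed -i 's/a=-.04;/a=-.02;/' follow.py; python3 follow.py 3 10
```

```text
t 9.0 w 1.2031250828907811 acc -0.04
[{"delta_pos":[-6.1,-12.6,0],"dr":[0,0,0],"jaw":1},{"delta_pos":[-8.7,-12.9,-0.1],"dr":[0,0,0],"jaw":1},{"delta_pos":[-9.4,-10.3,0],"dr":[0,0,0],"jaw":1},{"delta_pos":[-9.2,-7.6,0],"dr":[0,0,0],"jaw":1},{"delta_pos":[-9.9,-6.5,0],"dr":[0,0,0],"jaw":1},{"delta_pos":[-10.6,-5.3,0],"dr":[0,0,0],"jaw":1},{"delta_pos":[-11.2,-3.9,0],"dr":[0,0,0],"jaw":1},{"delta_pos":[-11.4,-2.6,0],"dr":[0,0,0],"jaw":1},{"delta_pos":[-11.7,-1.3,0],"dr":[0,0,0],"jaw":1},{"delta_pos":[-11.7,0.1,0],"dr":[0,0,0],"jaw":1}]
```

```bash
python3 -m pendant '[{"delta_pos":[-6.1,-12.6,0],"dr":[0,0,0],"jaw":1},{"delta_pos":[-8.7,-12.9,-0.1],"dr":[0,0,0],"jaw":1},{"delta_pos":[-9.4,-10.3,0],"dr":[0,0,0],"jaw":1},{"delta_pos":[-9.2,-7.6,0],"dr":[0,0,0],"jaw":1},{"delta_pos":[-9.9,-6.5,0],"dr":[0,0,0],"jaw":1},{"delta_pos":[-10.6,-5.3,0],"dr":[0,0,0],"jaw":1},{"delta_pos":[-11.2,-3.9,0],"dr":[0,0,0],"jaw":1},{"delta_pos":[-11.4,-2.6,0],"dr":[0,0,0],"jaw":1},{"delta_pos":[-11.7,-1.3,0],"dr":[0,0,0],"jaw":1},{"delta_pos":[-11.7,0.1,0],"dr":[0,0,0],"jaw":1}]'
python3 follow.py 3 10 1
```

```text
time_s: 10.0
eef_pos: [0.5513, -0.071, 0.1642]
orientation: [0.033, 0.999, 0.0, 0.0]
wrist_force: [0.5, 0.8, 0.9]
finger_gap: -0.004
grip_force: 0.0
score 78.37484737484738 th-pred deg 1.0272235018535896 tool err mm [1.30683875 3.54873882] z 0.16423712690162012
cmd-meas mm [-0.64236117 -3.60457312 -0.28487   ] j [ 0.64  0.74 -0.94  1.78  0.71  0.99  0.93]
t 10.05 w 1.1874852304000383 acc -0.027364397505021343
[{"delta_pos":[-12.8,1.1,0.1],"dr":[0,0,0],"jaw":1},{"delta_pos":[-13.9,2.4,0.1],"dr":[0,0,0],"jaw":1},{"delta_pos":[-12.3,4.6,0],"dr":[0,0,0],"jaw":1},{"delta_pos":[-10,6.3,0],"dr":[0,0,0],"jaw":1},{"delta_pos":[-9.2,7.3,0],"dr":[0,0,0],"jaw":1},{"delta_pos":[-8.3,8.4,0],"dr":[0,0,0],"jaw":1},{"delta_pos":[-7.2,9.2,0],"dr":[0,0,0],"jaw":1},{"delta_pos":[-6,10,0],"dr":[0,0,0],"jaw":1},{"delta_pos":[-4.9,10.7,0],"dr":[0,0,0],"jaw":1},{"delta_pos":[-3.5,11,0],"dr":[0,0,0],"jaw":1}]
```

```bash
python3 -m pendant '[{"delta_pos":[-12.8,1.1,0.1],"dr":[0,0,0],"jaw":1},{"delta_pos":[-13.9,2.4,0.1],"dr":[0,0,0],"jaw":1},{"delta_pos":[-12.3,4.6,0],"dr":[0,0,0],"jaw":1},{"delta_pos":[-10,6.3,0],"dr":[0,0,0],"jaw":1},{"delta_pos":[-9.2,7.3,0],"dr":[0,0,0],"jaw":1},{"delta_pos":[-8.3,8.4,0],"dr":[0,0,0],"jaw":1},{"delta_pos":[-7.2,9.2,0],"dr":[0,0,0],"jaw":1},{"delta_pos":[-6,10,0],"dr":[0,0,0],"jaw":1},{"delta_pos":[-4.9,10.7,0],"dr":[0,0,0],"jaw":1},{"delta_pos":[-3.5,11,0],"dr":[0,0,0],"jaw":1}]'
python3 follow.py 3 10 1
```

```text
time_s: 11.05
eef_pos: [0.6432, -0.0048, 0.1641]
orientation: [0.033, 0.999, 0.0, -0.0]
wrist_force: [0.2, -0.4, 0.1]
finger_gap: -0.001
grip_force: 0.0
score 69.57223264540337 th-pred deg -5.629618422708563 tool err mm [ 1.75772815 12.40445426] z 0.16411111839657536
cmd-meas mm [ 2.7577813  -1.09138257 -0.07399149] j [ 0.44  0.85 -0.9   1.53  0.71  1.12  0.9 ]
t 11.1 w 1.0874512310377036 acc -0.05135205197553451
[{"delta_pos":[-2.5,8.6,0],"dr":[0,0,0],"jaw":1},{"delta_pos":[-2.4,7.2,0.1],"dr":[0,0,0],"jaw":1},{"delta_pos":[-1.1,9,0],"dr":[0,0,0],"jaw":1},{"delta_pos":[1,10.7,0],"dr":[0,0,0],"jaw":1},{"delta_pos":[2.1,10.5,0],"dr":[0,0,0],"jaw":1},{"delta_pos":[3.1,10.1,0],"dr":[0,0,0],"jaw":1},{"delta_pos":[4.2,9.7,0],"dr":[0,0,0],"jaw":1},{"delta_pos":[5.2,9.2,0],"dr":[0,0,0],"jaw":1},{"delta_pos":[6,8.5,0],"dr":[0,0,0],"jaw":1},{"delta_pos":[6.9,7.8,0],"dr":[0,0,0],"jaw":1}]
```

```bash
python3 - <<'E'
from h import *
L=np.array(json.load(open('th.json')));print(np.c_[L[:,0],np.degrees(L[:,1])],np.degrees(np.diff(L[:,1])/np.diff(L[:,0])))
for k in(2,3,4,5):
    im=cv2.imread('pics/f%d.png'%k).max(2)
    m=(im>60).astype('uint8');m[292:]=0
    n,l,s,ce=cv2.connectedComponentsWithStats(m)
    print(k,[(s[i].tolist()) for i in range(1,n) if 150<s[i,4]<900 and 230<ce[i,1]<295 and 260<ce[i,0]<380])
E
```

```text
[[  6.8         43.63683061]
 [  6.85        47.47315619]
 [  7.9        122.80094428]
 [  8.95       197.64118984]
 [ 10.         269.54572538]
 [ 11.05       334.69419883]] [76.72651166 71.74075056 71.27642435 68.48051003 62.04616519]
2 [[312, 273, 31, 19, 513]]
3 [[302, 272, 32, 20, 512]]
4 [[300, 263, 32, 29, 709]]
5 [[280, 267, 31, 25, 636]]
```

The measured lead of 12 mm is real: the table slowed more than predicted. I'll use shorter bursts, anchored to the latest measurement.

```bash
sed -i "s/^json.dump(\[\*f,t0\]/f=[float(v) for v in f];f[2]+=.6*(A[-1,1]-f[2])\n&/" follow.py; sed -i 's/np.polyfit(T,A\[:,1\],2)/np.polyfit(T,A[:,1],2,w=np.exp(T\/4))/' follow.py; python3 follow.py 2 6
```

```text
t 11.1 w 1.0709532244274602 acc -0.05914503063223061
[{"delta_pos":[-3.1,6.2,0.2],"dr":[0,0,0],"jaw":1},{"delta_pos":[-2.6,6.4,0.3],"dr":[0,0,0],"jaw":1},{"delta_pos":[-0.4,10.6,0],"dr":[0,0,0],"jaw":1},{"delta_pos":[0.7,10.5,0],"dr":[0,0,0],"jaw":1},{"delta_pos":[1.8,10.3,0],"dr":[0,0,0],"jaw":1},{"delta_pos":[2.9,10,0],"dr":[0,0,0],"jaw":1}]
```

```bash
python3 -m pendant '[{"delta_pos":[-3.1,6.2,0.2],"dr":[0,0,0],"jaw":1},{"delta_pos":[-2.6,6.4,0.3],"dr":[0,0,0],"jaw":1},{"delta_pos":[-0.4,10.6,0],"dr":[0,0,0],"jaw":1},{"delta_pos":[0.7,10.5,0],"dr":[0,0,0],"jaw":1},{"delta_pos":[1.8,10.3,0],"dr":[0,0,0],"jaw":1},{"delta_pos":[2.9,10,0],"dr":[0,0,0],"jaw":1}]' >/dev/null
python3 follow.py 2 6 1
```

```text
score 63.26801517067004 th-pred deg -0.8312775996320965 tool err mm [-1.54936847  0.5244129 ] z 0.16369437710434112
cmd-meas mm [0.65286272 2.94974383 0.29071477] j [ 0.35  0.85 -0.89  1.51  0.71  1.12  0.82]
t 11.75 w 1.0189333429464418 acc -0.06374475128176774
[{"delta_pos":[3.8,11.2,-0.2],"dr":[0,0,0],"jaw":1},{"delta_pos":[5.2,10.6,-0.1],"dr":[0,0,0],"jaw":1},{"delta_pos":[5.8,8.2,0],"dr":[0,0,0],"jaw":1},{"delta_pos":[6.6,7.5,0],"dr":[0,0,0],"jaw":1},{"delta_pos":[7.3,6.7,0],"dr":[0,0,0],"jaw":1},{"delta_pos":[7.9,6,0],"dr":[0,0,0],"jaw":1}]
```

```bash
python3 -m pendant '[{"delta_pos":[3.8,11.2,-0.2],"dr":[0,0,0],"jaw":1},{"delta_pos":[5.2,10.6,-0.1],"dr":[0,0,0],"jaw":1},{"delta_pos":[5.8,8.2,0],"dr":[0,0,0],"jaw":1},{"delta_pos":[6.6,7.5,0],"dr":[0,0,0],"jaw":1},{"delta_pos":[7.3,6.7,0],"dr":[0,0,0],"jaw":1},{"delta_pos":[7.9,6,0],"dr":[0,0,0],"jaw":1}]' >/dev/null
python3 follow.py 2 6 1
```

```text
score 65.5691823899371 th-pred deg -0.11614707070856399 tool err mm [-1.34970093 -2.08905521] z 0.1639708315693119
cmd-meas mm [-0.44168754  3.49273192  0.02354554] j [ 0.29  0.81 -0.89  1.6   0.7   1.08  0.71]
t 12.4 w 0.9747155893477724 acc -0.06461405623488581
[{"delta_pos":[9.7,7.1,0],"dr":[0,0,0],"jaw":1},{"delta_pos":[10.5,5.9,0],"dr":[0,0,0],"jaw":1},{"delta_pos":[9.1,2.9,0],"dr":[0,0,0],"jaw":1},{"delta_pos":[9.4,2.1,0],"dr":[0,0,0],"jaw":1},{"delta_pos":[9.4,1.1,0],"dr":[0,0,0],"jaw":1},{"delta_pos":[9.4,0.3,0],"dr":[0,0,0],"jaw":1}]
```

```bash
python3 -m pendant '[{"delta_pos":[9.7,7.1,0],"dr":[0,0,0],"jaw":1},{"delta_pos":[10.5,5.9,0],"dr":[0,0,0],"jaw":1},{"delta_pos":[9.1,2.9,0],"dr":[0,0,0],"jaw":1},{"delta_pos":[9.4,2.1,0],"dr":[0,0,0],"jaw":1},{"delta_pos":[9.4,1.1,0],"dr":[0,0,0],"jaw":1},{"delta_pos":[9.4,0.3,0],"dr":[0,0,0],"jaw":1}]' >/dev/null
python3 follow.py 2 6 1
```

```text
score 80.5345029239766 th-pred deg -0.6356146529808238 tool err mm [-1.60335732 -2.06647947] z 0.16398768529101734
cmd-meas mm [-1.48722723  2.25403603 -0.01685372] j [ 0.27  0.75 -0.91  1.75  0.69  1.    0.61]
t 13.05 w 0.9251765132198871 acc -0.06678002172305368
[{"delta_pos":[10.8,0.2,0],"dr":[0,0,0],"jaw":1},{"delta_pos":[10.8,-1,0],"dr":[0,0,0],"jaw":1},{"delta_pos":[8.8,-2.5,0],"dr":[0,0,0],"jaw":1},{"delta_pos":[8.4,-3.3,0],"dr":[0,0,0],"jaw":1},{"delta_pos":[8,-4,0],"dr":[0,0,0],"jaw":1},{"delta_pos":[7.6,-4.7,0],"dr":[0,0,0],"jaw":1}]
```

```bash
python3 -m pendant '[{"delta_pos":[10.8,0.2,0],"dr":[0,0,0],"jaw":1},{"delta_pos":[10.8,-1,0],"dr":[0,0,0],"jaw":1},{"delta_pos":[8.8,-2.5,0],"dr":[0,0,0],"jaw":1},{"delta_pos":[8.4,-3.3,0],"dr":[0,0,0],"jaw":1},{"delta_pos":[8,-4,0],"dr":[0,0,0],"jaw":1},{"delta_pos":[7.6,-4.7,0],"dr":[0,0,0],"jaw":1}]' >/dev/null
python3 follow.py 2 8 1
```

```text
score 78.56208791208792 th-pred deg 2.7486945030911407 tool err mm [4.36954467 0.87889356] z 0.16396246578774978
cmd-meas mm [-1.85273011  0.63063831  0.0252195 ] j [ 0.32  0.68 -0.92  1.9   0.69  0.92  0.56]
t 13.7 w 0.9090203535733371 acc -0.0595083739363687
[{"delta_pos":[10.8,-7.4,0],"dr":[0,0,0],"jaw":1},{"delta_pos":[9.8,-8.9,0],"dr":[0,0,0],"jaw":1},{"delta_pos":[5.5,-7.1,0],"dr":[0,0,0],"jaw":1},{"delta_pos":[4.8,-7.5,0],"dr":[0,0,0],"jaw":1},{"delta_pos":[4.1,-7.8,0],"dr":[0,0,0],"jaw":1},{"delta_pos":[3.4,-8.1,0],"dr":[0,0,0],"jaw":1},{"delta_pos":[2.6,-8.3,0],"dr":[0,0,0],"jaw":1},{"delta_pos":[1.9,-8.5,0],"dr":[0,0,0],"jaw":1}]
```

```bash
python3 -m pendant '[{"delta_pos":[10.8,-7.4,0],"dr":[0,0,0],"jaw":1},{"delta_pos":[9.8,-8.9,0],"dr":[0,0,0],"jaw":1},{"delta_pos":[5.5,-7.1,0],"dr":[0,0,0],"jaw":1},{"delta_pos":[4.8,-7.5,0],"dr":[0,0,0],"jaw":1},{"delta_pos":[4.1,-7.8,0],"dr":[0,0,0],"jaw":1},{"delta_pos":[3.4,-8.1,0],"dr":[0,0,0],"jaw":1},{"delta_pos":[2.6,-8.3,0],"dr":[0,0,0],"jaw":1},{"delta_pos":[1.9,-8.5,0],"dr":[0,0,0],"jaw":1}]' >/dev/null
python3 follow.py 2 8 1
```

```text
score 71.88578088578089 th-pred deg 2.6574667032007353 tool err mm [2.59374858 3.52922173] z 0.16394199746339738
cmd-meas mm [-1.91866155 -0.78299338  0.02046832] j [ 0.48  0.62 -0.95  2.05  0.69  0.84  0.62]
t 14.55 w 0.8876021762599927 acc -0.0524390808319739
[{"delta_pos":[2.2,-12.5,0],"dr":[0,0,0],"jaw":1},{"delta_pos":[0.5,-12.7,-0.1],"dr":[0,0,0],"jaw":1},{"delta_pos":[-1.1,-8.7,0],"dr":[0,0,0],"jaw":1},{"delta_pos":[-1.9,-8.5,0],"dr":[0,0,0],"jaw":1},{"delta_pos":[-2.6,-8.3,0],"dr":[0,0,0],"jaw":1},{"delta_pos":[-3.2,-8,0],"dr":[0,0,0],"jaw":1},{"delta_pos":[-4,-7.6,0],"dr":[0,0,0],"jaw":1},{"delta_pos":[-4.5,-7.2,0],"dr":[0,0,0],"jaw":1}]
```

```bash
python3 -m pendant '[{"delta_pos":[2.2,-12.5,0],"dr":[0,0,0],"jaw":1},{"delta_pos":[0.5,-12.7,-0.1],"dr":[0,0,0],"jaw":1},{"delta_pos":[-1.1,-8.7,0],"dr":[0,0,0],"jaw":1},{"delta_pos":[-1.9,-8.5,0],"dr":[0,0,0],"jaw":1},{"delta_pos":[-2.6,-8.3,0],"dr":[0,0,0],"jaw":1},{"delta_pos":[-3.2,-8,0],"dr":[0,0,0],"jaw":1},{"delta_pos":[-4,-7.6,0],"dr":[0,0,0],"jaw":1},{"delta_pos":[-4.5,-7.2,0],"dr":[0,0,0],"jaw":1}]' >/dev/null
python3 follow.py 2 8 1
```

```text
score 65.3718267794923 th-pred deg 1.4037844914813087 tool err mm [0.73016449 2.54010383] z 0.16403713908803796
cmd-meas mm [-1.04570188 -1.98112821  0.00485838] j [ 0.64  0.63 -0.96  2.02  0.7   0.86  0.78]
t 15.4 w 0.8582250510519813 acc -0.04900701950061522
[{"delta_pos":[-6.3,-9.5,0],"dr":[0,0,0],"jaw":1},{"delta_pos":[-7.4,-8.7,0],"dr":[0,0,0],"jaw":1},{"delta_pos":[-6.5,-5.4,0],"dr":[0,0,0],"jaw":1},{"delta_pos":[-6.9,-4.8,0],"dr":[0,0,0],"jaw":1},{"delta_pos":[-7.3,-4.2,0],"dr":[0,0,0],"jaw":1},{"delta_pos":[-7.6,-3.6,0],"dr":[0,0,0],"jaw":1},{"delta_pos":[-7.7,-2.9,0],"dr":[0,0,0],"jaw":1},{"delta_pos":[-7.9,-2.2,0],"dr":[0,0,0],"jaw":1}]
```

```bash
python3 -m pendant '[{"delta_pos":[-6.3,-9.5,0],"dr":[0,0,0],"jaw":1},{"delta_pos":[-7.4,-8.7,0],"dr":[0,0,0],"jaw":1},{"delta_pos":[-6.5,-5.4,0],"dr":[0,0,0],"jaw":1},{"delta_pos":[-6.9,-4.8,0],"dr":[0,0,0],"jaw":1},{"delta_pos":[-7.3,-4.2,0],"dr":[0,0,0],"jaw":1},{"delta_pos":[-7.6,-3.6,0],"dr":[0,0,0],"jaw":1},{"delta_pos":[-7.7,-2.9,0],"dr":[0,0,0],"jaw":1},{"delta_pos":[-7.9,-2.2,0],"dr":[0,0,0],"jaw":1}]' >/dev/null
python3 follow.py 2 7 1
```

```text
score 78.24429771908764 th-pred deg 3.035722485709319 tool err mm [-4.00808404  2.93626382] z 0.16400336998993797
cmd-meas mm [ 0.51696175 -1.93573796  0.0337691 ] j [ 0.67  0.71 -0.95  1.87  0.71  0.94  0.9 ]
t 16.25 w 0.842736277014802 acc -0.04337497125324319
[{"delta_pos":[-12.3,-2.9,0],"dr":[0,0,0],"jaw":1},{"delta_pos":[-12.5,-1.3,0],"dr":[0,0,0],"jaw":1},{"delta_pos":[-8.4,0.5,0],"dr":[0,0,0],"jaw":1},{"delta_pos":[-8.2,1.2,0],"dr":[0,0,0],"jaw":1},{"delta_pos":[-8,1.9,0],"dr":[0,0,0],"jaw":1},{"delta_pos":[-7.8,2.6,0],"dr":[0,0,0],"jaw":1},{"delta_pos":[-7.5,3.1,0],"dr":[0,0,0],"jaw":1}]
```

```bash
python3 -m pendant '[{"delta_pos":[-12.3,-2.9,0],"dr":[0,0,0],"jaw":1},{"delta_pos":[-12.5,-1.3,0],"dr":[0,0,0],"jaw":1},{"delta_pos":[-8.4,0.5,0],"dr":[0,0,0],"jaw":1},{"delta_pos":[-8.2,1.2,0],"dr":[0,0,0],"jaw":1},{"delta_pos":[-8,1.9,0],"dr":[0,0,0],"jaw":1},{"delta_pos":[-7.8,2.6,0],"dr":[0,0,0],"jaw":1},{"delta_pos":[-7.5,3.1,0],"dr":[0,0,0],"jaw":1}]' >/dev/null
python3 follow.py 2 7 1
python3 -c "
from h import *
L=np.array(json.load(open('th.json')));print(np.degrees(L[-4:,1])%360,np.degrees(np.diff(L[:,1])/np.diff(L[:,0])).round(1), 2*np.degrees(np.arctan2(ctrl.get_obs()['orientation'][1],ctrl.get_obs()['orientation'][0])))"
```

```text
score 83.5891472868217 th-pred deg -1.363011358517151 tool err mm [2.20176219 2.40525627] z 0.1640512654050006
cmd-meas mm [ 1.58507653 -1.02104448 -0.04789542] j [ 0.6   0.78 -0.93  1.69  0.71  1.04  0.94]
t 17.0 w 0.8032153277451723 acc -0.04484248737585857
[{"delta_pos":[-8,3.2,0],"dr":[0,0,0],"jaw":1},{"delta_pos":[-7.8,3.9,0.1],"dr":[0,0,0],"jaw":1},{"delta_pos":[-6.3,4.8,0],"dr":[0,0,0],"jaw":1},{"delta_pos":[-5.9,5.3,0],"dr":[0,0,0],"jaw":1},{"delta_pos":[-5.4,5.6,0],"dr":[0,0,0],"jaw":1},{"delta_pos":[-4.9,6.1,0],"dr":[0,0,0],"jaw":1},{"delta_pos":[-4.5,6.4,0],"dr":[0,0,0],"jaw":1}]
[167.68292238 211.11803924 254.90916527 288.86401167] [76.7 71.7 71.3 68.5 62.  59.3 57.3 53.9 56.3 53.6 51.1 51.5 45.3] 176.2602645128234
```

More than 5.7 s of clean hover since 11.3 s, on top of the earlier stretch. Now I'll follow a little longer, then run ahead of the handle.

```bash
python3 - <<'E'
from h import *
f=json.load(open('fit.json'));now=ctrl.get_obs()['time_s'];c=sync();c[3]%=2*np.pi
a=np.array(c[:2])-AX;tn=np.polyval(f[:3],now-f[3]);d0=(np.arctan2(a[1],a[0])-tn+np.pi)%(2*np.pi)-np.pi
tg=[]
for k in range(1,11):
    th=np.polyval(f[:3],now-f[3]+.1*k);u=np.clip((k-3)/7,0,1);u=u*u*(3-2*u)
    ph=th+d0*max(0,1-k/2)+.02+u*np.radians(44)
    tg.append((*hpos(ph),.164,c[3]+u*np.radians(15)))
rows(tg,c);print(np.degrees([th,ph])%360)
E
```

```text
[{"delta_pos":[-9.5,3,0.2],"dr":[0,0,0],"jaw":1},{"delta_pos":[-6.6,4.3,0],"dr":[0,0,0],"jaw":1},{"delta_pos":[-6.3,4.8,0],"dr":[0,0,0],"jaw":1},{"delta_pos":[-8.9,8.4,0],"dr":[0,0,-0.8],"jaw":1},{"delta_pos":[-11.7,14.7,0],"dr":[0,0,-2.2],"jaw":1},{"delta_pos":[-11,19.9,0],"dr":[0,0,-2.9],"jaw":1},{"delta_pos":[-7.6,22.9,0],"dr":[0,0,-3.2],"jaw":1},{"delta_pos":[-3.3,22.5,0],"dr":[0,0,-2.9],"jaw":1},{"delta_pos":[0.3,18.6,0],"dr":[0,0,-2.2],"jaw":1},{"delta_pos":[1.5,11.8,0],"dr":[0,0,-0.8],"jaw":1}]
[336.00250989  21.14842548]
```

```bash
python3 -m pendant '[{"delta_pos":[-9.5,3,0.2],"dr":[0,0,0],"jaw":1},{"delta_pos":[-6.6,4.3,0],"dr":[0,0,0],"jaw":1},{"delta_pos":[-6.3,4.8,0],"dr":[0,0,0],"jaw":1},{"delta_pos":[-8.9,8.4,0],"dr":[0,0,-0.8],"jaw":1},{"delta_pos":[-11.7,14.7,0],"dr":[0,0,-2.2],"jaw":1},{"delta_pos":[-11,19.9,0],"dr":[0,0,-2.9],"jaw":1},{"delta_pos":[-7.6,22.9,0],"dr":[0,0,-3.2],"jaw":1},{"delta_pos":[-3.3,22.5,0],"dr":[0,0,-2.9],"jaw":1},{"delta_pos":[0.3,18.6,0],"dr":[0,0,-2.2],"jaw":1},{"delta_pos":[1.5,11.8,0],"dr":[0,0,-0.8],"jaw":1}]' >/dev/null
cat > stop.py <<'E'
from h import *
f=json.load(open('fit.json'));g0=np.polyval(f[:3],ctrl.get_obs()['time_s']-f[3])
o,t,q=theta(g0,.4,'s1.png');L=json.load(open('th.json'));L.append((float(o['time_s']),t));json.dump(L,open('th.json','w'))
c=sync();c[3]%=2*np.pi;a=np.array(c[:2])-AX;w=(t-L[-5][1])/(o['time_s']-L[-5][0])-.08
ph=np.arctan2(a[1],a[0]);th=t+.05*w
gap=(ph-th+np.pi)%(2*np.pi)-np.pi
print('score',q,'dev',np.degrees(t-g0),'th',np.degrees(th)%360,'phi',np.degrees(ph),'gap',np.degrees(gap),'w',w,'r',np.hypot(*a),'j',o['joints'].round(2))
# gap profile: ~+1 row at matched speed while descending, then finger slows to close in at 0.12 rad/s, then ramps to 0
tg=[];v=w;z=c[2];con=np.radians(21);yaw=c[3];hit=None;thk=th
for k in range(1,50):
    thk+=.1*(w-.004*k)                       # free-running handle
    if k<=4: v=w+.1 if gap<np.radians(40) else w
    elif hit is None: v=w-.004*k-(.30 if gap>np.radians(30) else .15)
    else: v=max(0,v-.045)
    ph+=.1*v;gap=ph-thk if k==0 else gap+.1*(v-(w-.004*k))
    if hit is None and gap<con: hit=k
    z=max(.111,z-.0135);yaw+=np.clip(ph+np.radians(170)-2*np.pi*round((ph+np.radians(170)-yaw)/2/np.pi)-yaw,-.1,.1)
    tg.append((*hpos(ph),z,yaw))
    if v==0 and hit: break
print('contact row',hit,'n',len(tg),'phi end',np.degrees(ph));rows(tg,c)
E
python3 stop.py
```

```text
score 83.37479541734861 dev -1.9064771832716232 th 336.24417973800723 phi 23.652316262753054 gap 47.408136524745835 w 0.7498447696305138 r 0.09851457070102147 j [ 0.36  0.87 -0.95  1.52  0.75  1.15  1.03]
contact row 24 n 36 phi end 108.21267597828445
[{"delta_pos":[0.1,7.7,13.5],"dr":[0,0,-5.7],"jaw":1},{"delta_pos":[1.7,7.3,13.5],"dr":[0,0,-5],"jaw":1},{"delta_pos":[1.5,7.3,13.5],"dr":[0,0,-4.3],"jaw":1},{"delta_pos":[1.6,7.4,12.7],"dr":[0,0,-4.3],"jaw":1},{"delta_pos":[0.9,4.2,0],"dr":[0,0,-2.4],"jaw":1},{"delta_pos":[0.8,4.2,0],"dr":[0,0,-2.5],"jaw":1},{"delta_pos":[0.8,4.2,0],"dr":[0,0,-2.4],"jaw":1},{"delta_pos":[0.8,4.1,0],"dr":[0,0,-2.4],"jaw":1},{"delta_pos":[0.8,4.1,0],"dr":[0,0,-2.3],"jaw":1},{"delta_pos":[0.8,4,0],"dr":[0,0,-2.4],"jaw":1}]
[{"delta_pos":[0.8,4,0],"dr":[0,0,-2.3],"jaw":1},{"delta_pos":[0.8,3.9,0],"dr":[0,0,-2.3],"jaw":1},{"delta_pos":[0.8,3.9,0],"dr":[0,0,-2.3],"jaw":1},{"delta_pos":[0.7,3.9,0],"dr":[0,0,-2.3],"jaw":1},{"delta_pos":[0.8,3.9,0],"dr":[0,0,-2.2],"jaw":1},{"delta_pos":[1.1,5.2,0],"dr":[0,0,-3.1],"jaw":1},{"delta_pos":[1,5.3,0],"dr":[0,0,-3],"j
[... 223 characters left out ...]
[0,0,-2.9],"jaw":1},{"delta_pos":[1,5,0],"dr":[0,0,-2.9],"jaw":1},{"delta_pos":[1,4.9,0],"dr":[0,0,-2.9],"jaw":1},{"delta_pos":[0.9,4.6,0],"dr":[0,0,-2.6],"jaw":1},{"delta_pos":[0.8,4,0],"dr":[0,0,-2.4],"jaw":1},{"delta_pos":[0.7,3.7,0],"dr":[0,0,-2.1],"jaw":1},{"delta_pos":[0.7,3.1,0],"dr":[0,0,-1.9],"jaw":1},{"delta_pos":[0.5,2.8,0],"dr":[0,0,-1.6],"jaw":1},{"delta_pos":[0.4,2.3,0],"dr":[0,0,-1.3],"jaw":1}]
[{"delta_pos":[0.4,1.9,0],"dr":[0,0,-1.1],"jaw":1},{"delta_pos":[0.2,1.4,0],"dr":[0,0,-0.8],"jaw":1},{"delta_pos":[0.2,1,0],"dr":[0,0,-0.6],"jaw":1},{"delta_pos":[0.1,0.5,0],"dr":[0,0,-0.3],"jaw":1},{"delta_pos":[0,0.1,0],"dr":[0,0,0],"jaw":1},{"delta_pos":[0,0,0],"dr":[0,0,0],"jaw":1}]
```

```bash
python3 -m pendant '[{"delta_pos":[0.1,7.7,13.5],"dr":[0,0,-5.7],"jaw":1},{"delta_pos":[1.7,7.3,13.5],"dr":[0,0,-5],"jaw":1},{"delta_pos":[1.5,7.3,13.5],"dr":[0,0,-4.3],"jaw":1},{"delta_pos":[1.6,7.4,12.7],"dr":[0,0,-4.3],"jaw":1},{"delta_pos":[0.9,4.2,0],"dr":[0,0,-2.4],"jaw":1},{"delta_pos":[0.8,4.2,0],"dr":[0,0,-2.5],"jaw":1},{"delta_pos":[0.8,4.2,0],"dr":[0,0,-2.4],"jaw":1},{"delta_pos":[0.8,4.1,0],"dr":[0,0,-2.4],"jaw":1},{"delta_pos":[0.8,4.1,0],"dr":[0,0,-2.3],"jaw":1},{"delta_pos":[0.8,4,0],"dr":[0,0,-2.4],"jaw":1}]'
python3 -m pendant '[{"delta_pos":[0.8,4,0],"dr":[0,0,-2.3],"jaw":1},{"delta_pos":[0.8,3.9,0],"dr":[0,0,-2.3],"jaw":1},{"delta_pos":[0.8,3.9,0],"dr":[0,0,-2.3],"jaw":1},{"delta_pos":[0.7,3.9,0],"dr":[0,0,-2.3],"jaw":1}]'
python3 - <<'E'
from h import *
s=sync();a=np.array(s[:2])-AX;print(s,np.hypot(*a),np.degrees(np.arctan2(a[1],a[0])),ctrl.get_obs()['joints'])
grab('wrist','s2.png')
E
```

```text
time_s: 19.05
eef_pos: [0.6097, 0.1039, 0.111]
orientation: [-0.383, 0.924, -0.0, 0.0]
wrist_force: [-0.1, 0.4, 0.7]
finger_gap: 0.001
grip_force: 0.0
time_s: 19.45
eef_pos: [0.5957, 0.112, 0.1106]
orientation: [-0.456, 0.89, 0.0, -0.0]
wrist_force: [0.3, 1.1, 0.1]
finger_gap: 0.0
grip_force: 0.0
[np.float64(0.595690368072813), np.float64(0.11201566948106526), np.float64(0.1106243793128486), np.float64(4.089479020439575)] 0.09729100648917724 62.522318503079376 [ 0.34773842  0.95589913 -1.07325405  1.68420148  0.93559125  1.10109654
  1.5001854 ]
```

View pics/s2.png

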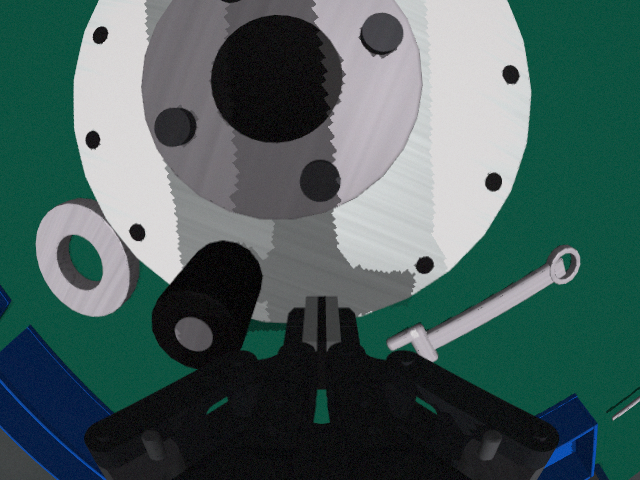

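The handle, with its spot at (193,334), approaches behind the finger. I'll compute its angle and replan the contact and the braking.

```bash
python3 - <<'E'
from h import *
h=wonz(193.5,334,.115)[:2]-AX;t=np.arctan2(h[1],h[0]);c=sync();c[3]%=2*np.pi;a=np.array(c[:2])-AX;ph=np.arctan2(a[1],a[0])
L=json.load(open('th.json'));w0=(t+4*np.pi-L[-1][1])/(19.45-L[-1][0]);w0=(w0*1.4+0) if 0 else w0
print('th',np.degrees(t),'r',np.hypot(*h),'mean w',w0,'L',np.degrees(L[-1][1])%360,L[-1][0])
w=.70;th=t+.05*w;gap=ph-th;print('gap',np.degrees(gap),'r',np.hypot(*a))
r0=np.hypot(*a);tg=[];v=w;hit=None;yaw=c[3]
for k in range(1,40):
    if hit is None: v=w-(.28 if gap>np.radians(28) else .14)
    else: v=max(0,v-.045)
    ph+=.1*v;gap+=.1*(v-w)
    if hit is None and gap<np.radians(20): hit=k
    yaw=yaw+np.clip(ph+np.radians(170)-yaw,-.1,.1);tg.append((*hpos(ph,r0+(RH-r0)*min(1,k/8)),.111,yaw))
    if v==0: break
print(hit,len(tg),np.degrees(ph));rows(tg,c)
E
```

```text
th 32.65767424745804 r 0.10271027726283341 mean w 0.7048920415359907 L 334.0960327085178 18.0
gap 28.34483930279023 r 0.09738093760268783
10 23 112.68330667104854
[{"delta_pos":[0.3,4.1,-0.4],"dr":[0,0,-1],"jaw":1},{"delta_pos":[0.8,5.4,0],"dr":[0,0,-3.2],"jaw":1},{"delta_pos":[0.7,5.5,0],"dr":[0,0,-3.2],"jaw":1},{"delta_pos":[0.8,5.5,0],"dr":[0,0,-3.2],"jaw":1},{"delta_pos":[0.7,5.5,0],"dr":[0,0,-3.2],"jaw":1},{"delta_pos":[0.8,5.5,0],"dr":[0,0,-3.2],"jaw":1},{"delta_pos":[0.8,5.6,0],"dr":[0,0,-3.2],"jaw":1},{"delta_pos":[0.8,5.5,0],"dr":[0,0,-3.3],"jaw":1},{"delta_pos":[1.1,5.5,0],"dr":[0,0,-3.2],"jaw":1},{"delta_pos":[1.1,5.5,0],"dr":[0,0,-3.2],"jaw":1}]
[{"delta_pos":[1,5.1,0],"dr":[0,0,-2.9],"jaw":1},{"delta_pos":[1,4.6,0],"dr":[0,0,-2.7],"jaw":1},{"delta_pos":[0.8,4.2,0],"dr":[0,0,-2.5],"jaw":1},{"delta_pos":[0.7,3.7,0],"dr":[0,0,-2.1],"jaw":1},{"delta_pos":[0.7,3.3,0],"dr":[0,0,-1.9],"jaw":1},{"delta_pos":[0.5,2.9,0],"dr":[0,0,-1.7],"jaw":1},{"delta_pos":[0.5,2.4,0],"dr":[0,0,-1.4],"jaw":1},{"delta_pos":[0.3,2,0],"dr":[0,0,-1.2],"jaw":1},{"delta_pos":[0.3,1.5,0],"dr":[0,0,-0.8],"jaw":1},{"delta_pos":[0.2,1.1,0],"dr":[0,0,-0.7],"jaw":1}]
[{"delta_pos":[0.1,0.6,0],"dr":[0,0,-0.4],"jaw":1},{"delta_pos":[0.1,0.2,0],"dr":[0,0,-0.1],"jaw":1},{"delta_pos":[0,0,0],"dr":[0,0,0],"jaw":1}]
```

```bash
python3 -m pendant '[{"delta_pos":[0.3,4.1,-0.4],"dr":[0,0,-1],"jaw":1},{"delta_pos":[0.8,5.4,0],"dr":[0,0,-3.2],"jaw":1},{"delta_pos":[0.7,5.5,0],"dr":[0,0,-3.2],"jaw":1},{"delta_pos":[0.8,5.5,0],"dr":[0,0,-3.2],"jaw":1},{"delta_pos":[0.7,5.5,0],"dr":[0,0,-3.2],"jaw":1},{"delta_pos":[0.8,5.5,0],"dr":[0,0,-3.2],"jaw":1},{"delta_pos":[0.8,5.6,0],"dr":[0,0,-3.2],"jaw":1},{"delta_pos":[0.8,5.5,0],"dr":[0,0,-3.3],"jaw":1},{"delta_pos":[1.1,5.5,0],"dr":[0,0,-3.2],"jaw":1},{"delta_pos":[1.1,5.5,0],"dr":[0,0,-3.2],"jaw":1}]'
python3 -c "
from h import *
s=sync();a=np.array(s[:2])-AX;print(np.hypot(*a),np.degrees(np.arctan2(a[1],a[0])),ctrl.get_obs()['joints'])"
python3 -m pendant '[{"delta_pos":[1,5.1,0],"dr":[0,0,-2.9],"jaw":1},{"delta_pos":[1,4.6,0],"dr":[0,0,-2.7],"jaw":1},{"delta_pos":[0.8,4.2,0],"dr":[0,0,-2.5],"jaw":1},{"delta_pos":[0.7,3.7,0],"dr":[0,0,-2.1],"jaw":1},{"delta_pos":[0.7,3.3,0],"dr":[0,0,-1.9],"jaw":1}]'
python3 - <<'E'
from h import *
s=sync();a=np.array(s[:2])-AX;print(np.hypot(*a),np.degrees(np.arctan2(a[1],a[0])),ctrl.get_obs()['joints'])
c=viewer.camera_info('wrist');im=grab('wrist','s3.png')
T=np.radians(np.arange(-20,130,.5));S=[score(im,t,c,480) for t in T];i=np.argmax(S);print(np.degrees(T[i]),S[i])
E
```

```text
time_s: 20.5
eef_pos: [0.5442, 0.1255, 0.1111]
orientation: [-0.67, 0.742, -0.0, 0.0]
wrist_force: [-0.4, -0.3, -0.4]
finger_gap: 0.001
grip_force: 0.0
0.09999228146064795 93.81045437506351 [ 0.38053597  0.9642124  -1.18611107  1.82146656  1.01263301  1.11496847
  1.85345994]
time_s: 21.0
eef_pos: [0.5233, 0.1216, 0.1111]
orientation: [0.745, -0.667, 0.0, -0.0]
wrist_force: [0.5, -0.2, -0.4]
finger_gap: 0.006
grip_force: 0.0
0.09978666847360665 105.99777186984927 [ 0.40714031  0.96795896 -1.22963867  1.88055236  1.03996652  1.12013574
  2.0086194 ]
85.0 60.07937806873978
```

```bash
python3 -m pendant '[{"delta_pos":[0.5,2.9,0],"dr":[0,0,-1.7],"jaw":1},{"delta_pos":[0.5,2.4,0],"dr":[0,0,-1.4],"jaw":1},{"delta_pos":[0.3,2,0],"dr":[0,0,-1.2],"jaw":1},{"delta_pos":[0.3,1.5,0],"dr":[0,0,-0.8],"jaw":1},{"delta_pos":[0.2,1.1,0],"dr":[0,0,-0.7],"jaw":1},{"delta_pos":[0.1,0.6,0],"dr":[0,0,-0.4],"jaw":1},{"delta_pos":[0.1,0.2,0],"dr":[0,0,-0.1],"jaw":1},{"delta_pos":[0,0,0],"dr":[0,0,0],"jaw":1},{"delta_pos":[0,0,0],"dr":[0,0,0],"jaw":1},{"delta_pos":[0,0,0],"dr":[0,0,0],"jaw":1}]'
cat > chk.py <<'E'
from h import *
s=sync();a=np.array(s[:2])-AX;print(np.hypot(*a),np.degrees(np.arctan2(a[1],a[0])),ctrl.get_obs()['joints'].round(2),ctrl.get_obs()['wrist_force'])
for k in range(3):
    c=viewer.camera_info('wrist');tt=ctrl.get_obs()['time_s'];im=grab('wrist','s4%d.png'%k)
    T=np.radians(np.arange(20,140,.25));S=np.array([score(im,t,c,480) for t in T]);w=np.clip(S-S.max()+10,0,None);print(tt,np.degrees((T*w).sum()/w.sum()),S.max())
E
python3 chk.py
```

```text
time_s: 22.05
eef_pos: [0.5132, 0.1181, 0.1111]
orientation: [0.779, -0.626, -0.0, -0.0]
wrist_force: [0.5, 0.1, 0.0]
finger_gap: -0.001
grip_force: 0.0
0.09972736596724617 112.12731907627554 [ 0.42  0.97 -1.25  1.91  1.05  1.12  2.09] [0.51601676 0.06339247 0.0140514 ]
22.05 86.9028759531231 71.60965630114566
22.1 86.93049359594855 71.66571194762685
22.15 86.9444954096681 71.21153846153847
```

The handle is at rest at about 87°, with a small gap to the finger. Lift away.

```bash
python3 -m pendant '[{"delta_pos":[0,2,-3],"dr":[0,0,0],"jaw":1},{"delta_pos":[0,3,-8],"dr":[0,0,0],"jaw":1},{"delta_pos":[0,3,-15],"dr":[0,0,0],"jaw":1},{"delta_pos":[0,0,-20],"dr":[0,0,0],"jaw":1},{"delta_pos":[0,0,-20],"dr":[0,0,0],"jaw":1},{"delta_pos":[0,0,-20],"dr":[0,0,0],"jaw":1},{"delta_pos":[0,0,-20],"dr":[0,0,0],"jaw":1},{"delta_pos":[0,0,-12],"dr":[0,0,0],"jaw":1},{"delta_pos":[0,0,-5],"dr":[0,0,0],"jaw":1},{"delta_pos":[0,0,0],"dr":[0,0,0],"jaw":1}]'
python3 chk.py
python3 -m pendant '[{"delta_pos":[0,0,0],"dr":[0,0,0],"jaw":1},{"delta_pos":[0,0,0],"dr":[0,0,0],"jaw":1},{"delta_pos":[0,0,0],"dr":[0,0,0],"jaw":1},{"delta_pos":[0,0,0],"dr":[0,0,0],"jaw":1},{"delta_pos":[0,0,0],"dr":[0,0,0],"jaw":1},{"delta_pos":[0,0,0],"dr":[0,0,0],"jaw":1},{"delta_pos":[0,0,0],"dr":[0,0,0],"jaw":1},{"delta_pos":[0,0,0],"dr":[0,0,0],"jaw":1},{"delta_pos":[0,0,0],"dr":[0,0,0],"jaw":1},{"delta_pos":[0,0,0],"dr":[0,0,0],"jaw":1}]' >/dev/null
python3 chk.py; python3 -c "
from h import *
grab('top','end.png')"
```

```text
time_s: 23.2
eef_pos: [0.5054, 0.1163, 0.2345]
orientation: [0.779, -0.627, 0.0, -0.0]
wrist_force: [0.4, 0.5, 0.2]
finger_gap: 0.006
grip_force: 0.0
0.10136873939466483 116.61915952414063 [ 0.48  0.76 -1.31  1.8   0.79  1.22  2.29] [0.4229901  0.46761767 0.17216388]
23.2 86.84858111146268 90.02823240589198
23.25 86.86130973334508 87.1411620294599
23.3 86.80219712525667 89.22626841243863
0.1013763064927544 116.62254812584715 [ 0.48  0.76 -1.31  1.8   0.79  1.22  2.29] [ 0.27259845 -0.54291997  0.6956818 ]
24.35 86.84110814351945 89.78436988543372
24.4 86.84678496248968 88.85106382978724
24.45 86.84644848757958 89.15957446808511
```

View pics/end.png

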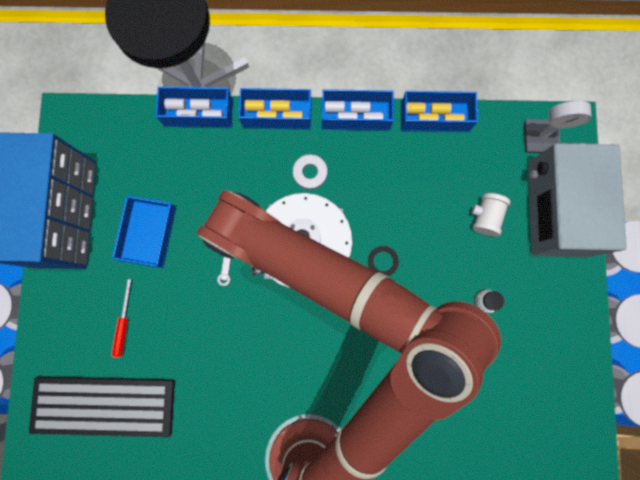

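The table is at rest at 86.8°, the tool is clear, and the visible bystanders are where they were: gasket at (383,261), flange at (310,171) and wrench end at (223,281).

```bash
python3 -c "
from plant import job
print(job.job_done())"
```

```text
the job is handed in; nothing more can be done
None
```

I pushed the turntable to about one turn in five seconds and hovered over the handle for about 9 s (one check 12 mm off, the last 6 s within about 5 mm); it is now at rest with the tool clear, bystanders in place, and the job is handed in at about 24.5 s.

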